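Deburr a clamped brass plate with a hand file

ROBOT

A 7-joint arm with a two-finger parallel gripper is mounted at the origin on the work surface. World frame = base frame: x ahead of the robot, y to its left, z up, the work surface at z = 0. Lengths are in m, angles in rad, forces in N, time in s.
With the tool pointing down it reaches from about 0.425 to 0.925 m from the base axis. Payload 6.8 kg.
Tool frame: the origin (TCP) lies on the centre line of the jaws, within the pads' length; the fingertips stand 19 mm ahead of it and the grasp point (between the pads) is the TCP; z points along the fingers, y is the line along which they close (so a half turn about z gives the same grasp; the last joint's range is limited). The gripper opens to 85 mm and grips with 20 to 120 N. Pads are 22 mm wide; open, the fingers measure 114 mm over their backs; the gripper's body (76 mm by 85 mm) begins 54 mm behind the grasp point. The pads swing forward as they close: fully open they stand 13 mm farther back than shut.
Start: joints at [1.015, 0.477, 0.022, 1.555, -0.011, 1.109, -0.083], TCP at [0.292, -0.608, 0.25] pointing down, gripper open.
Joint ranges: [-2.96, 2.96], [-0.34, 2.1], [-1.41, 1.46], [0.24, 2.44], [-1.37, 4.51], [0.17, 1.92], [-2.96, 2.96]. Speed limits (rad/s): [2.39, 2.39, 3.14, 3.14, 3.14, 3.14, 3.14].

INTERFACE

Orientations are given as a rotation vector (axis times angle).
In Python, from bench import r gives the robot as it stands. The module is installed in compiled form; this text tells all that it offers.
- The arm moves only by the tool arm_command, never from a script. Its argument "rows" is a list of rows, each an object of numbers: "fingers": the opening, from -1 (shut) to 1 (fully open); "x", "y", "z": the shift along the tool's x, y, z in m; "ax", "ay", "az": the turn, a rotation vector about the tool's x, y, z in degrees. In form: [{"fingers": .., "x": .., "y": .., "z": .., "ax": .., "ay": .., "az": ..}, ...]. A call has 1 to 10 rows; each row shifts and turns the commanded pose from where the row before left it, along the tool's axes as they then stand; what a row does not reach is not made up. A row lasts 1/12 s, in which the tool goes at most 41.7 mm and 7.16 degrees, less where a joint would pass 70% of its speed; a pose out of reach is approached as far as the arm can. A call is refused whole if a number of a shift passes 0.0417 or a number of a turn 7.16, either way. A call with a gripper value outside its range is refused whole. The fingers move at their own pace and stop on an object; "grip_force" is the grip in N (left out, the last holds). Time passes only in rows, so rows that do not move let the fingers close. It gives the time, the measured TCP pose, the force, the opening and the grip force at its end, in the units of the state.
- r.get_obs(): the state, without advancing time (a new reading comes with each control period).
- r.grab_frame(name): name is "side" or "top"; returns a dict with "frame" (420x560x3 uint8, red, green, blue), "depth" (420x560 float32, m along the optical axis (not along the pixel's ray), 0 where there is no reading), "K" (3x3 intrinsics, pixels), "world_from_camera" (4x4, takes a point from camera to world coordinates). Camera axes: x right, y down, z forward; pixel columns grow to the right and rows downward; lengths in m; the calibration is good to about 2 mm. A picture is of the moment at which its call begins.
- r.hand_in(): hands the job in; it is judged then, once.
The state is a dict: "clock": time; "joints": joint angles; "qvel": joint speeds; "tau": joint torques, N m; "tcp_pos": TCP position; "orientation": TCP orientation; "contact_force": force on the tool from outside, world axes, zero at the start; "moment": the same for the moment, N m; "grip_width": finger opening in m; "gripper_force": force on a finger pad.
Only numpy, scipy, OpenCV 4.12 (cv2) and the standard library are available. Lean on these libraries where they do the work, as an engineer would, in place of code of your own. Each camera call takes 0.05 s, during which the arm holds its last target. There are 200 camera calls.

TASK

Take the orange-handled file from its rest and give the burred top edge of the clamped brass plate two long, light strokes, each pushed forwards up the slope from near the blade's tip to near its heel with the blade lying flat and square on the edge, the file lifted well clear on every return so that the plate's holder is never dragged off its stop. After the second stroke lift the file clear, lay it back in the notches of its rest the way it lay, and let go; leave everything else alone.

Things in the scene. Friction and masses are not known exactly. Their poses are not given: they have to be found in the camera images.
- file: The flat file, 200 mm long, about 0.17 kg: grey steel blade 120 x 24 x 6 mm with an orange handle 80 x 22 wide x 20 mm high, flat-sided; blade and handle share one centre line. Origin on that line where handle meets blade (brass ferrule); x towards the blade's tip, y across, z up out of the blade's flat. It balances about 40 mm ahead of the origin, so it needs a firm grip (40 N or more) to stay level.
- file_grip (a point): Centre of the place to grip the file: on the handle, 26 mm behind the ferrule, half-way up; axes as the file's (x to the tip, y across: grip over the 22 mm width).
- blade_mid (a point): Middle of the blade's underside, the filing face: 60 mm ahead of the ferrule, 86 mm ahead of and 3 mm below file_grip; axes as the file's. The blade reaches 60 mm from here towards the tip (+x) and 60 mm towards the heel.
- stand: Wooden filing stand, fixed, base 200 x 100 mm, with a ramp that climbs at 25 degrees along the stand's +x, away from the robot. On it ride the holder and the brass plate. Origin at table level straight under the middle of the work edge; z up. Nothing of it rises above the work edge's slope.
- edge (a point): Middle of the work edge: the upper end face of the brass plate, 60 mm long (along y) and 6 mm thick (along x), 190 mm above the table, standing 28 mm clear of the clamp bars. x points in the forward stroke direction, up the ramp (25 degrees above level); z points out of the end face, leaning 25 degrees from vertical towards the robot. A file lying flat and square on it has the same axes.
- holder (a joint): Wooden holder 64 x 66 mm with dark clamp bars that carries the brass plate and rides on the stand's ramp, resting against a steel stop at the ramp's upper end. Value: how far the holder has been drawn down the ramp from its stop, m: 0 at the stop, 0.025 at most. Only a light spring keeps it there (about 0.7 N to start moving it, 60 N/m), so a backward drag pulls it off the stop; a forward stroke presses it against it.
- rest: Fixed wooden file rest: base board 190 x 75 x 10 mm with two notched saddles 10 mm thick, one under the handle 36 mm behind the grip place and one under the blade 89 mm ahead of it; each notch is 36 mm wide (along y), its cheeks 9 mm high. Origin at table level under its centre; x towards the blade's tip as the file lies in it.
- rest_seat (a point): Where file_grip is when the file lies seated in the rest's notches: 48 mm above the table; axes as the file's when seated. Free space below and beside it for fingers, down to the base board 38 mm lower.
- tin: Bystander: small round tin, 56 mm across, 34 mm high; to be left alone.
- hammer: Bystander: hammer, 220 mm, lying; to be left alone.
- screwdriver: Bystander: screwdriver, lying; to be left alone.
- mandrel: Bystander: tapered steel ring mandrel, 200 mm, lying; to be left alone.

How it is judged:
By the outcome, as a careful person would: the job done as asked, in the order asked, and still so for the second after the job is handed in, with the robot touching nothing.
It also fails if it takes over 72 s, if anything falls off the work surface, if the arm or the gripper's body presses on something with over 40 N, if the wrist force passes 120 N, or if a joint passes its speed limit or range.

## Working session

There is one attempt and no reset: what is moved stays moved. The work goes in short steps, Python scripts to look and compute and a tool call to move; the robot and the scene stay as the last step left them, time stands still between calls to the robot, and variables do not carry over. Pictures are saved under pics/ and viewed, at most 10 in all, crops included, and the job is handed in when it is done.

Besides the shell and the picture viewer there is one more tool, called after "Call:" as name(argument=value, ...), one argument or row to a line, values as JSON. arm_command: Moves the arm, as the interface text tells. Its arguments: {"type":"object","properties":{"rows":{"type":"array"},"grip_force":{"type":"number"}},"required":["rows"]}

```bash
mkdir -p pics
python3 - <<'E'
from bench import r
import cv2,numpy as np
o=r.get_obs(); print({k:np.round(v,3) for k,v in o.items()})
for n in("top","side"):
    f=r.grab_frame(n); np.savez(f"{n}0.npz",**f)
    cv2.imwrite(f"pics/{n}0.png",cv2.cvtColor(f["frame"],cv2.COLOR_RGB2BGR)); print(n,f["K"].round(1).tolist(),f["world_from_camera"].round(3).tolist())
E
```

```text
{'clock': np.float64(0.0), 'joints': array([ 1.015,  0.478,  0.022,  1.556, -0.011,  1.109, -0.083]), 'qvel': array([ 0.   ,  0.001,  0.002, -0.001, -0.   , -0.   ,  0.001]), 'tau': array([-0.0000e+00, -5.9644e+01,  1.6080e+00, -2.8120e+01,  1.2000e-02,
        9.0000e-03, -0.0000e+00]), 'tcp_pos': array([ 0.292, -0.608,  0.249]), 'orientation': array([-3.061e+00, -6.970e-01,  1.000e-03]), 'contact_force': array([-0.25 , -0.106, -0.244]), 'moment': array([ 0.044, -0.   ,  0.053]), 'gripper_force': np.float64(0.0), 'grip_width': np.float64(0.086)}
top [[394.0, 0.0, 288.9], [0.0, 394.0, 211.2], [0.0, 0.0, 1.0]] [[-0.004, -0.992, 0.128, 0.449], [-1.0, 0.004, -0.0, 0.004], [-0.0, -0.128, -0.992, 1.094], [0.0, 0.0, 0.0, 1.0]]
side [[446.0, 0.0, 271.0], [0.0, 446.0, 212.4], [0.0, 0.0, 1.0]] [[-0.998, -0.05, 0.039, 0.559], [-0.063, 0.732, -0.679, 0.751], [0.006, -0.68, -0.733, 0.921], [0.0, 0.0, 0.0, 1.0]]
```

View pics/top0.png

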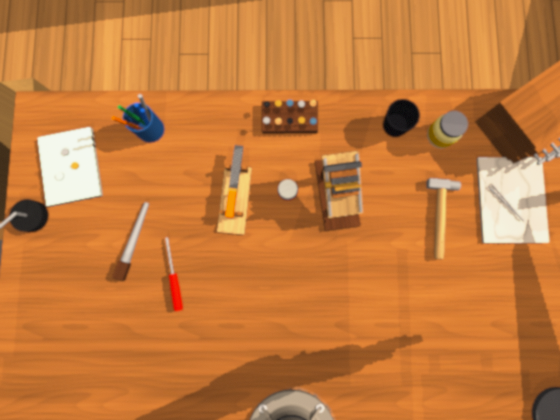

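View pics/side0.png

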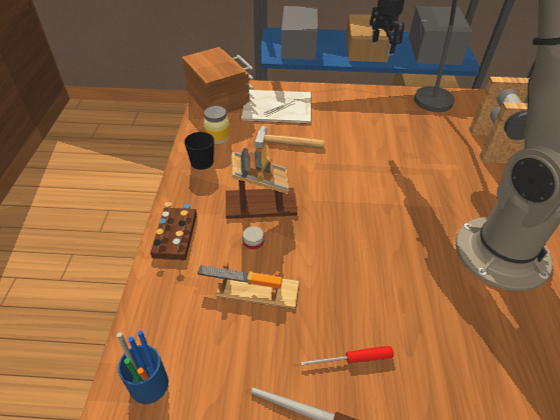

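The top view shows the file in its rest, with the handle end at about (231,215) and the tip at (237,148). The tin is at (288,189), the stand at about (342,190) and the brass edge near (345,184). I'll enlarge the file and the stand.

```bash
cat > h.py <<'E'
import numpy as np,cv2
from scipy.spatial.transform import Rotation as R
def P(f,u,v,z=None):
    """pixel -> world: by depth, or onto the plane at height z"""
    K,T=f["K"],f["world_from_camera"]; d=np.array([(u-K[0,2])/K[0,0],(v-K[1,2])/K[1,1],1.])
    w=T[:3,:3]@d; s=f["depth"][int(round(v)),int(round(u))] if z is None else (z-T[2,3])/w[2]
    return T[:3,3]+w*s
def proj(f,X):
    T=np.linalg.inv(f["world_from_camera"]); c=T[:3,:3]@X+T[:3,3]; p=f["K"]@c; return p[:2]/p[2]
E
python3 - <<'E'
from h import *
f=np.load("top0.npz");s=np.load("side0.npz")
def crop(f,u,v,w,h,k):
    c=cv2.cvtColor(f["frame"][v:v+h,u:u+w],cv2.COLOR_RGB2BGR); return cv2.resize(c,None,fx=k,fy=k,interpolation=cv2.INTER_CUBIC)
a=crop(f,205,140,60,100,6); b=crop(f,312,140,60,100,6)
cv2.imwrite("pics/c1.png",np.hstack([a,b]))
a=crop(s,190,255,120,60,6); cv2.imwrite("pics/c2.png",crop(s,190,120,120,100,6))
# orange mask and brass by depth height
fr=f["frame"].astype(int); 
vv,uu=np.mgrid[:420,:560]; K,T=f["K"],f["world_from_camera"]
d=f["depth"]; c=np.stack([(uu-K[0,2])/K[0,0]*d,(vv-K[1,2])/K[1,1]*d,d],-1); W=c@T[:3,:3].T+T[:3,3]
np.set_printoptions(linewidth=200,precision=0,suppress=True)
print((W[160:206:2,318:372:3,2]*1000).astype(int))
print((W[142:222:4,222:252:2,2]*1000).astype(int))
E
```

```text
[[  17   12  161  158  155  156  156  154  153  154  157  156  154  156    0    4    0   -1]
 [  14   14  158  154  154  147  154  152  151  151  153  154  158  164  170    0    0   -2]
 [  13   16  155  153  150  153  157  163  164  171  171  172  171  172  171    1    0    3]
 [  12   11  161  164  168  172  174  172  172  171  170  170  170  170  168   -1    0    0]
 [  19   13  172  172  172  172  169  171  167  171  167  167  167  148    0    0    3    3]
 [  16   12  171  171  166  166  167  169  158  162  168  168  167  145    0    4    1    0]
 [  15   57  143  143  164  164  167  170  170  168  170  167  167  144    0    0    3    0]
 [  15   52  144  146  170 1094  167  167  167  166  168  167  166  141    0   -1    4    0]
 [  13   43  142  144  168  166  165  166  169  165  169  169  175  171    0    1    1    1]
 [  14   39  138  141  164  165  171  171  172  172  171  171  172  168    0    0    0   -1]
 [  16   15  139  141  159  172  171  171  169  171  169  169  168  167   -2    1    0    0]
 [  16   17  148  152  155  172  168  167  167  166  164  158  164  166  128 
[... 1900 characters left out ...]
   8    5   10   13   52   49   49   53   11    9   10    9   12   10    7]
 [  11    8    9   61   57   61   56   56    8    6 1094   11    9   10    2]
 [  11    8   10   60   61   59   60   46   10   13    9    8    6    4   -1]
 [  13   11   13   62   58   56   57    9   14   12    6   10    8    1   -2]
 [   8   12   55   57   56   56   58   10    7   12   12   12   14    1    0]
 [   7   10   57   58   57   57   49    8   11   12    7    9   10   -3    1]
 [  51   15   61   61   59   58   12    9   15    8    8    7    7    2    2]
 [  34   39   58   57   59   60   36   37   47   45   28    9    3   -1   -1]
 [   8    9    8    9   46   46    7   11   12   13    7    9    0    0    0]]
```

View pics/c1.png

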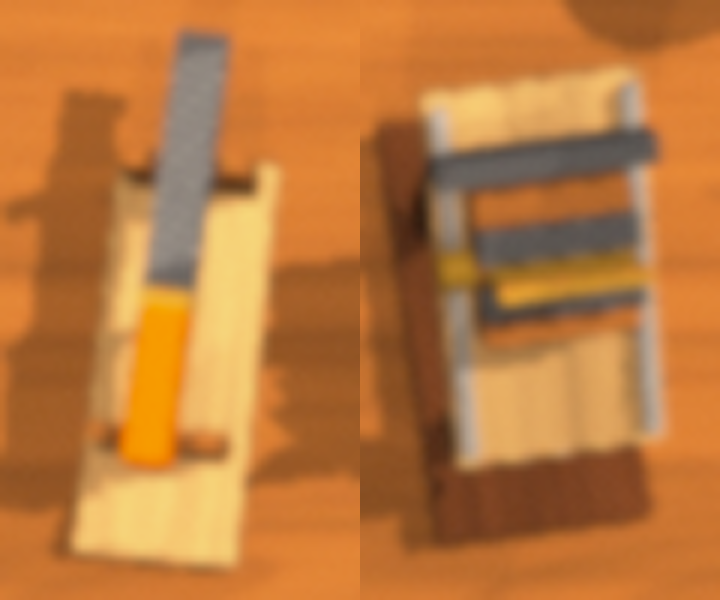

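View pics/c2.png

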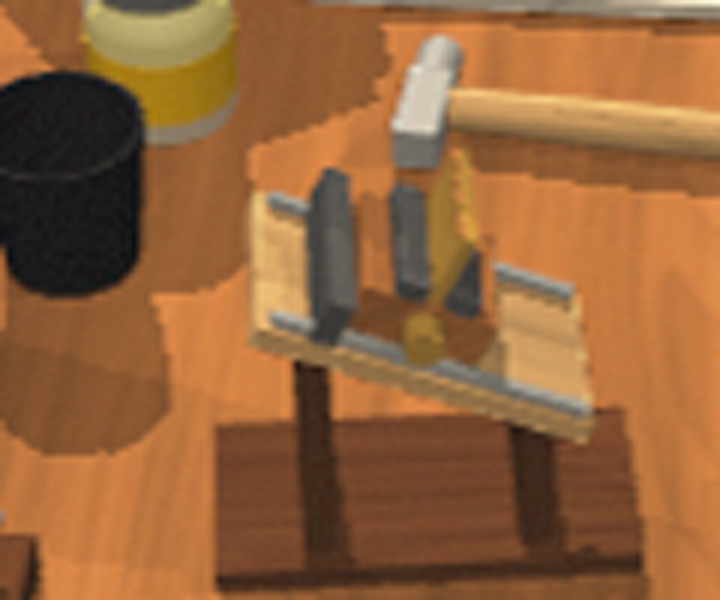

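The crops show the file at tip (239,146), ferrule (233,189) and handle end (230,217). The brass end face runs from about (335,188) to (360,185). I'll fit poses from the depth data.

Run:
```python
from h import *
np.set_printoptions(precision=4,suppress=True)
for n in("top","side"):
    f=dict(np.load(n+"0.npz")); 
    vv,uu=np.mgrid[:420,:560]; K,T=f["K"],f["world_from_camera"]
    d=f["depth"]; c=np.stack([(uu-K[0,2])/K[0,0]*d,(vv-K[1,2])/K[1,1]*d,d],-1); W=c@T[:3,:3].T+T[:3,3]
    rgb=f["frame"].astype(int); hsv=cv2.cvtColor(f["frame"],cv2.COLOR_RGB2HSV).astype(int)
    X,Y,Z=W[...,0],W[...,1],W[...,2]
    def rect(m,lab):
        p=W[m]; q=(p[:,:2]*1000).astype(np.float32); r=cv2.minAreaRect(q); u,s,v=np.linalg.svd(p-p.mean(0),full_matrices=False)
        print(n,lab,m.sum(),"rect",np.round(r[0],1),np.round(r[1],1),round(r[2],1),"mean",p.mean(0),"dir",v[0],"yaw",np.degrees(np.arctan2(v[0,1],v[0,0]))%180)
    reg=(X>.38)&(X<.75)&(Y>.05)&(Y<.2)
    regs=(X>.35)&(X<.75)&(Y>-.25)&(Y<-.06)
    print(n)
    rect(reg&(Z>.005)&(Z<.016),"restbase")
    orange=reg&(Z>.03)&(Z<.075)&(hsv[...,1]>200)&(rgb[...,0]>220)
    rect(orange,"handle")
    blade=reg&(Z>.035)&(Z<.06)&(hsv[...,1]<60); rect(blade,"blade")
    rect(orange|blade,"file")
    rect(regs&(Z>.09)&(Z<.21),"ramp")
    rect(regs&(Z>.008)&(Z<.022),"sbase")
    m=regs&(Z>.183)&(Z<.198); rect(m,"edge")
    br=regs&(Z>.15)&(hsv[...,0]>15)&(hsv[...,0]<30)&(hsv[...,1]>170); rect(br,"brass")
    print(f["world_from_camera"][:3,3])
    if n=="top":
        k=br|m; 
        print(hsv[178:194,334:364:3,0]); print(rgb[178:194,334:364:3].sum(-1))
```

```text
top
top restbase 1263 rect [565.5 125.5] [357.6 149.1] 0.1 mean [0.6039 0.1518 0.0101] dir [-0.9993  0.0365 -0.0054] yaw 177.90570893350915
top handle 229 rect [604.8 160.5] [21.6 75.1] 82.7 mean [0.6034 0.1589 0.0577] dir [-0.9915  0.1302  0.0009] yaw 172.51787923497332
top blade 252 rect [700.9 148.8] [22.8 98.6] 84.7 mean [0.7013 0.1479 0.0515] dir [-0.992   0.1259 -0.0068] yaw 172.76718743790963
top file 481 rect [658.7 153.7] [ 22.9 183.8] 83.3 mean [0.6547 0.1531 0.0545] dir [-0.9922  0.1143  0.049 ] yaw 173.42934691673705
top ramp 2295 rect [ 640.1 -128.6] [149.4  92.2] 7.6 mean [ 0.6379 -0.1268  0.144 ] dir [-0.859  -0.1094 -0.5001] yaw 7.255159714321451
top sbase 778 rect [ 639.  -129.3] [199.8  99.9] 7.8 mean [ 0.5979 -0.1171  0.0143] dir [-0.8957 -0.4446 -0.0017] yaw 26.396838441775202
top edge 91 rect [ 621.7 -132.4] [ 9.6 60.1] 8.8 mean [ 0.6211 -0.1324  0.1896] dir [-0.1307  0.9914 -0.0078] yaw 97.51111027263713
top brass 167 rect [ 625.6 -122.6] [79.5 25. ] 84.3 mean [ 0.627  -0.1216  0.1768] dir [-0.1186 -0.8695  0.4794] yaw 82.23570758147365
[0.4487 0.0042 1.0942]
[[
[... 1617 characters left out ...]
0125634
side file 592 rect [659.7 152.9] [ 26.3 182.5] 84.3 mean [0.6635 0.1537 0.0543] dir [-0.9914  0.1195  0.0536] yaw 173.12555860765113
side ramp 1780 rect [ 639.  -128.9] [146.9  94.4] 6.8 mean [ 0.6419 -0.1149  0.1437] dir [0.8805 0.1271 0.4567] yaw 8.212496838007787
side sbase 1572 rect [ 562.9 -139. ] [351.2 105.1] 7.0 mean [ 0.6407 -0.1225  0.0147] dir [0.9958 0.0919 0.0013] yaw 5.2745317000329255
side edge 68 rect [ 621.7 -132.4] [ 9.5 61.4] 7.7 mean [ 0.6214 -0.1298  0.1892] dir [-0.1343  0.9907 -0.0224] yaw 97.7172553616473
side brass 78 rect [ 626.5 -124.4] [77.7 25.8] 85.3 mean [ 0.6276 -0.1257  0.1771] dir [-0.0672 -0.9357  0.3464] yaw 85.88917942252245
[0.5593 0.751  0.9214]
```

Run:
```python
from h import *
np.set_printoptions(precision=4,suppress=True)
f=dict(np.load("top0.npz"))
px=lambda x,y:(205+(x+.5)/6-.5,140+(y+.5)/6-.5)
t=P(f,*px(204,36),.051);b=P(f,*px(148,463),.058);fe=P(f,*px(170,290),.055)
print(t,b,fe,t-b)
o=R.from_rotvec([-3.061,-.697,.001]); print(o.as_matrix())
# target grasp: tool z down, tool y across the file; two options
a=np.radians(-7.1)
# file axes in world
F=R.from_euler('z',a)
for s in (0,180):
    G=F*R.from_euler('x',180,degrees=True)*R.from_euler('z',s,degrees=True)
    print(s,(o.inv()*G).as_rotvec(degrees=True))
    # stroke orientation
    S=R.from_euler('z',7.7,degrees=True)*R.from_euler('y',-25,degrees=True)
    print(S.as_matrix(),S.apply([-.086,0,.003]))
```

```text
[0.7642 0.1405 0.051 ] [0.5681 0.1619 0.058 ] [0.6462 0.1537 0.055 ] [ 0.1961 -0.0214 -0.007 ]
[[ 0.9014  0.433  -0.0011]
 [ 0.433  -0.9014  0.002 ]
 [-0.0001 -0.0023 -1.    ]]
0 [-0.1276  0.045  32.7554]
[[ 0.8981 -0.134  -0.4188]
 [ 0.1214  0.991  -0.0566]
 [ 0.4226 -0.      0.9063]] [-0.0785 -0.0106 -0.0336]
180 [  -0.0594   -0.1686 -147.2445]
[[ 0.8981 -0.134  -0.4188]
 [ 0.1214  0.991  -0.0566]
 [ 0.4226 -0.      0.9063]] [-0.0785 -0.0106 -0.0336]
```

Call:
arm_command(
  rows=[
    {"fingers":1,"x":0.031,"y":-0.027},
    {"fingers":1,"x":0.031,"y":-0.027},
    {"fingers":1,"x":0.031,"y":-0.027},
    {"fingers":1,"x":0.031,"y":-0.027},
    {"fingers":1,"x":0.031,"y":-0.027},
    {"fingers":1,"x":0.031,"y":-0.027},
    {"fingers":1,"x":0.031,"y":-0.027},
    {"fingers":1,"x":0.031,"y":-0.027},
    {"fingers":1,"x":0.031,"y":-0.027},
    {"fingers":1,"x":0.031,"y":-0.027},
  ],
  grip_force=100,
)

```text
validation failed for argument at $.ro...
```

Call:
arm_command(
  rows=[
    {"fingers":1,"x":0.031,"y":-0.027},
    {"fingers":1,"x":0.031,"y":-0.027},
    {"fingers":1,"x":0.031,"y":-0.027},
    {"fingers":1,"x":0.031,"y":-0.027},
    {"fingers":1,"x":0.031,"y":-0.027},
    {"fingers":1,"x":0.031,"y":-0.027},
    {"fingers":1,"x":0.031,"y":-0.027},
    {"fingers":1,"x":0.031,"y":-0.027},
    {"fingers":1,"x":0.031,"y":-0.027},
    {"fingers":1,"x":0.031,"y":-0.027},
  ],
)

```text
validation failed for argument at $.ro...
```

Call:
arm_command(
  rows=[
    {"fingers":1,"az":6.5},
    {"fingers":1,"az":6.5},
    {"fingers":1,"az":6.5},
    {"fingers":1,"az":6.5},
    {"fingers":1,"az":6.5},
    {"fingers":1},
  ],
)

```text
validation failed for argument at $.ro...
```

```bash
cat >> h.py <<'E'
FY=-6.8; SY=7.7; PX=R.from_euler('x',180,degrees=True)
EDGE=np.array([.6215,-.132,.190]); GRIP=np.array([.620,.158,.048])
GR=R.from_euler('z',FY,degrees=True)*PX             # tool orientation at rest
S=R.from_euler('z',SY,degrees=True)*R.from_euler('y',-25,degrees=True)
def stroke(mid,clear):  # TCP when blade_mid is 'mid' ahead of edge along stroke, 'clear' above
    return EDGE+S.apply([mid-.086,0,.003+clear])
def delta(o,pos,rot):
    T=R.from_rotvec(o["orientation"])
    print("clock",round(float(o["clock"]),2),"pos",np.round(o["tcp_pos"],4),"shift",np.round(T.inv().apply(pos-o["tcp_pos"]),4),"turn",(T.inv()*rot).as_rotvec(degrees=True).round(2),
     "world d",np.round(pos-o["tcp_pos"],4),"F",np.round(o["contact_force"],1),"M",np.round(o["moment"],2),"w",round(float(o["grip_width"]),4))
E
python3 - <<'E'
from h import *
from bench import r
delta(r.get_obs(),GRIP,GR)
E
```

```text
clock 0.1 pos [ 0.292  -0.608   0.2494] shift [ 0.6273 -0.5482  0.2023] turn [-9.000e-02  3.000e-02  3.246e+01] world d [ 0.328   0.766  -0.2014] F [-0.   0.4 -0.1] M [-0.02 -0.01  0.02] w 0.0854
```

Call:
arm_command(
  rows=[
    {"fingers":1,"x":0.031,"y":-0.027,"z":0,"ax":0,"ay":0,"az":0},
    {"fingers":1,"x":0.031,"y":-0.027,"z":0,"ax":0,"ay":0,"az":0},
    {"fingers":1,"x":0.031,"y":-0.027,"z":0,"ax":0,"ay":0,"az":0},
    {"fingers":1,"x":0.031,"y":-0.027,"z":0,"ax":0,"ay":0,"az":0},
    {"fingers":1,"x":0.031,"y":-0.027,"z":0,"ax":0,"ay":0,"az":0},
    {"fingers":1,"x":0.031,"y":-0.027,"z":0,"ax":0,"ay":0,"az":0},
    {"fingers":1,"x":0.031,"y":-0.027,"z":0,"ax":0,"ay":0,"az":0},
    {"fingers":1,"x":0.031,"y":-0.027,"z":0,"ax":0,"ay":0,"az":0},
    {"fingers":1,"x":0.031,"y":-0.027,"z":0,"ax":0,"ay":0,"az":0},
    {"fingers":1,"x":0.031,"y":-0.027,"z":0,"ax":0,"ay":0,"az":0},
  ],
  grip_force=100,
)

```text
clock: 0.93
tcp_pos: [0.4549, -0.2289, 0.2502]
orientation: [-3.063, -0.697, 0.0]
contact_force: [1.3, -1.0, -0.2]
grip_width: 0.0856
gripper_force: 0.0
```

Call:
arm_command(
  rows=[
    {"fingers":1,"x":0.031,"y":-0.028,"z":0,"ax":0,"ay":0,"az":0},
    {"fingers":1,"x":0.031,"y":-0.028,"z":0,"ax":0,"ay":0,"az":0},
    {"fingers":1,"x":0.031,"y":-0.028,"z":0,"ax":0,"ay":0,"az":0},
    {"fingers":1,"x":0.031,"y":-0.028,"z":0,"ax":0,"ay":0,"az":0},
    {"fingers":1,"x":0.031,"y":-0.027,"z":0,"ax":0,"ay":0,"az":0},
    {"fingers":1,"x":0.031,"y":-0.027,"z":0,"ax":0,"ay":0,"az":0},
    {"fingers":1,"x":0.031,"y":-0.027,"z":0,"ax":0,"ay":0,"az":0},
    {"fingers":1,"x":0.031,"y":-0.027,"z":0,"ax":0,"ay":0,"az":0},
    {"fingers":1,"x":0.031,"y":-0.027,"z":0,"ax":0,"ay":0,"az":0},
    {"fingers":1,"x":0.031,"y":-0.027,"z":0,"ax":0,"ay":0,"az":0},
  ],
)

```text
clock: 1.77
tcp_pos: [0.6157, 0.1517, 0.2499]
orientation: [3.063, 0.697, -0.001]
contact_force: [0.1, 0.3, 0.2]
grip_width: 0.0851
gripper_force: 0.0
```

Call:
arm_command(
  rows=[
    {"fingers":1,"x":0,"y":0,"z":0.02,"ax":0,"ay":0,"az":6.5},
    {"fingers":1,"x":0,"y":0,"z":0.02,"ax":0,"ay":0,"az":6.5},
    {"fingers":1,"x":0,"y":0,"z":0.02,"ax":0,"ay":0,"az":6.5},
    {"fingers":1,"x":0,"y":0,"z":0.02,"ax":0,"ay":0,"az":6.5},
    {"fingers":1,"x":0,"y":0,"z":0.02,"ax":0,"ay":0,"az":6.5},
    {"fingers":1,"x":0,"y":0,"z":0,"ax":0,"ay":0,"az":0},
  ],
)

```text
clock: 2.27
tcp_pos: [0.6126, 0.1491, 0.1458]
orientation: [3.133, -0.193, -0.011]
contact_force: [-1.0, -1.0, -0.2]
grip_width: 0.0853
gripper_force: 0.0
```

Run:
```python
from h import *
from bench import r
delta(r.get_obs(),GRIP,GR)
```

```text
clock 2.27 pos [0.6126 0.1491 0.1458] shift [ 0.007  -0.0101  0.0977] turn [ 0.2   0.4  -0.24] world d [ 0.0074  0.0089 -0.0978] F [-1.  -1.  -0.2] M [0.01 0.05 0.04] w 0.0853
```

Call:
arm_command(
  rows=[
    {"fingers":1,"x":0.0035,"y":-0.005,"z":0.012,"ax":0,"ay":0,"az":0},
    {"fingers":1,"x":0.0035,"y":-0.005,"z":0.015,"ax":0,"ay":0,"az":0},
    {"fingers":1,"x":0,"y":0,"z":0.015,"ax":0,"ay":0,"az":0},
    {"fingers":1,"x":0,"y":0,"z":0.015,"ax":0,"ay":0,"az":0},
    {"fingers":1,"x":0,"y":0,"z":0.015,"ax":0,"ay":0,"az":0},
    {"fingers":1,"x":0,"y":0,"z":0.0,"ax":0,"ay":0,"az":0},
  ],
)

```text
clock: 2.77
tcp_pos: [0.6226, 0.159, 0.0761]
orientation: [3.136, -0.182, -0.005]
contact_force: [-0.4, -0.4, -0.1]
grip_width: 0.0853
gripper_force: 0.0
```

Run:
```python
from h import *
from bench import r
delta(r.get_obs(),GRIP,GR)
f=r.grab_frame("side"); c=cv2.cvtColor(f["frame"][225:325,170:320],cv2.COLOR_RGB2BGR)
g=r.grab_frame("top"); d=cv2.cvtColor(g["frame"][130:230,190:340],cv2.COLOR_RGB2BGR)
cv2.imwrite("pics/g1.png",cv2.resize(np.hstack([c,d]),(800,267),interpolation=cv2.INTER_CUBIC))
```

```text
clock 2.77 pos [0.6226 0.159  0.0761] shift [-0.0024  0.0013  0.0281] turn [0.06 0.17 0.15] world d [-0.0026 -0.001  -0.0281] F [-0.4 -0.4 -0.1] M [-0.01  0.03  0.05] w 0.0853
```

View pics/g1.png

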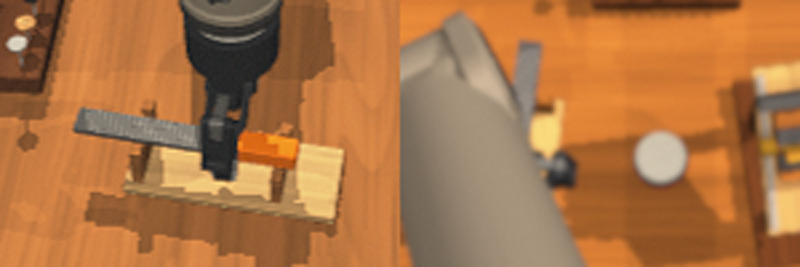

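The open fingers straddle the handle between the two saddles, with the finger at about (220,150) in the side crop. I'll lower and close.

Call:
arm_command(
  rows=[
    {"fingers":1,"x":-0.002,"y":0.001,"z":0.014,"ax":0,"ay":0,"az":0},
    {"fingers":1,"x":0,"y":0,"z":0.014,"ax":0,"ay":0,"az":0},
    {"fingers":1,"x":0,"y":0,"z":0,"ax":0,"ay":0,"az":0},
    {"fingers":1,"x":0,"y":0,"z":0,"ax":0,"ay":0,"az":0},
  ],
)

```text
clock: 3.2
tcp_pos: [0.6213, 0.1582, 0.0501]
orientation: [3.136, -0.187, -0.001]
contact_force: [-0.6, -0.2, -0.4]
grip_width: 0.0854
gripper_force: 0.0
```

Call:
arm_command(
  rows=[
    {"fingers":-1,"x":0,"y":0,"z":0,"ax":0,"ay":0,"az":0},
    {"fingers":-1,"x":0,"y":0,"z":0,"ax":0,"ay":0,"az":0},
    {"fingers":-1,"x":0,"y":0,"z":0,"ax":0,"ay":0,"az":0},
    {"fingers":-1,"x":0,"y":0,"z":0,"ax":0,"ay":0,"az":0},
    {"fingers":-1,"x":0,"y":0,"z":0,"ax":0,"ay":0,"az":0},
    {"fingers":-1,"x":0,"y":0,"z":0,"ax":0,"ay":0,"az":0},
    {"fingers":-1,"x":0,"y":0,"z":0,"ax":0,"ay":0,"az":0},
    {"fingers":-1,"x":0,"y":0,"z":0,"ax":0,"ay":0,"az":0},
    {"fingers":-1,"x":0,"y":0,"z":0,"ax":0,"ay":0,"az":0},
    {"fingers":-1,"x":0,"y":0,"z":0,"ax":0,"ay":0,"az":0},
  ],
  grip_force=100,
)

```text
clock: 4.03
tcp_pos: [0.6218, 0.1584, 0.051]
orientation: [-3.136, 0.188, -0.001]
contact_force: [-1.8, -0.6, 5.0]
grip_width: 0.0203
gripper_force: 98.4
```

Run:
```python
from h import *
from bench import r
o=r.get_obs(); np.savez("grip.npz",**o); delta(o,GRIP,GR); print(o["gripper_force"],o["orientation"])
```

```text
clock 4.03 pos [0.6218 0.1584 0.051 ] shift [-0.0018  0.0006  0.003 ] turn [-0.01 -0.04 -0.05] world d [-0.0018 -0.0004 -0.003 ] F [-1.8 -0.6  5. ] M [-0.06  0.24 -0.06] w 0.0203
98.42103123664856 [-3.13578393e+00  1.87642062e-01 -1.19960007e-03]
```

Call:
arm_command(
  rows=[
    {"fingers":-1,"x":0,"y":0,"z":-0.005,"ax":0,"ay":0,"az":0},
    {"fingers":-1,"x":0,"y":0,"z":-0.01,"ax":0,"ay":0,"az":0},
    {"fingers":-1,"x":0,"y":0,"z":-0.02,"ax":0,"ay":0,"az":0},
    {"fingers":-1,"x":0,"y":0,"z":-0.03,"ax":0,"ay":0,"az":0},
    {"fingers":-1,"x":0,"y":0,"z":-0.03,"ax":0,"ay":0,"az":0},
    {"fingers":-1,"x":0,"y":0,"z":-0.03,"ax":0,"ay":0,"az":0},
    {"fingers":-1,"x":0,"y":0,"z":-0.03,"ax":0,"ay":0,"az":0},
    {"fingers":-1,"x":0,"y":0,"z":-0.03,"ax":0,"ay":0,"az":0},
    {"fingers":-1,"x":0,"y":0,"z":-0.02,"ax":0,"ay":0,"az":0},
    {"fingers":-1,"x":0,"y":0,"z":0,"ax":0,"ay":0,"az":0},
  ],
)

```text
clock: 4.87
tcp_pos: [0.6236, 0.1592, 0.2613]
orientation: [-3.133, 0.187, -0.013]
contact_force: [0.4, 0.7, -1.6]
grip_width: 0.0205
gripper_force: 97.7
```

Run:
```python
from h import *
from bench import r
o=r.get_obs(); delta(o,stroke(-.05,.06),S*PX); print(o["gripper_force"],o["joints"])
f=r.grab_frame("side"); c=cv2.cvtColor(f["frame"][140:340,150:350],cv2.COLOR_RGB2BGR)
cv2.imwrite("pics/g2.png",cv2.resize(c,(600,600),interpolation=cv2.INTER_CUBIC))
d=f["depth"]; vv,uu=np.mgrid[:420,:560]; K,T=f["K"],f["world_from_camera"]
W=np.stack([(uu-K[0,2])/K[0,0]*d,(vv-K[1,2])/K[1,1]*d,d],-1)@T[:3,:3].T+T[:3,3]
hsv=cv2.cvtColor(f["frame"],cv2.COLOR_RGB2HSV).astype(int)
# points in file frame (tool frame flipped)
q=((R.from_rotvec(o["orientation"])*PX).inv().apply((W-o["tcp_pos"]).reshape(-1,3))).reshape(W.shape)
m=(q[...,0]>.03)&(q[...,0]<.16)&(abs(q[...,1])<.03)&(abs(q[...,2])<.03)
p=q[m]; p=p[p[:,2]>-.004]; A=np.polyfit(p[:,0],p[:,2],1); B=np.polyfit(p[:,0],p[:,1],1)
print(len(p),"pitch deg",np.degrees(np.arctan(A[0])),"z at",np.polyval(A,.09),"yaw",np.degrees(np.arctan(B[0])),"y at .09",np.polyval(B,.09),"xmax",p[:,0].max())
```

```text
clock 4.87 pos [0.6236 0.1592 0.2613] shift [-0.1131  0.3273  0.0695] turn [  3.02  24.38 -14.34] world d [-0.1507 -0.3113 -0.0717] F [ 0.4  0.7 -1.6] M [0.07 0.09 0.03] w 0.0205
97.71372556686401 [-0.18710886  0.42237716 -0.21689859  1.61779291  0.09966928  1.10338696
 -2.11993507]
581 pitch deg -0.11688853493187325 z at 0.00037480269739763176 yaw -0.5060084311562315 y at .09 0.0016275695039243963 xmax 0.14520947041408974
```

View pics/g2.png

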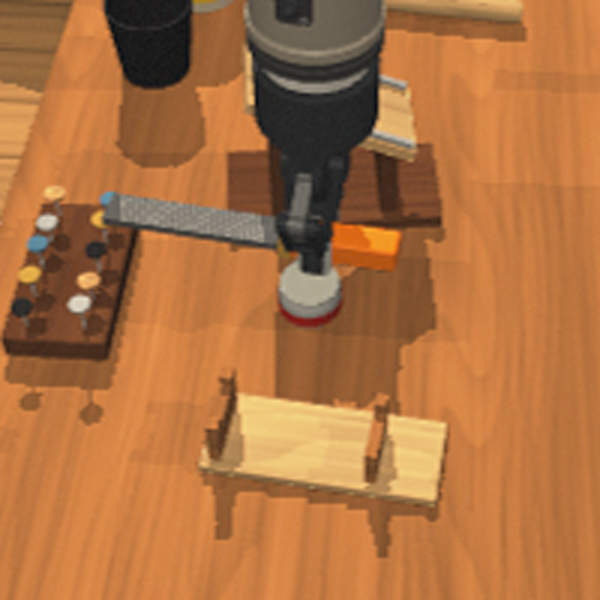

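The file sits level in the grip, with its tip at (110,205) in the crop. The rest is empty and undisturbed. I'll move it over the stand.

Call:
arm_command(
  rows=[
    {"fingers":-1,"x":-0.0126,"y":0.0364,"z":0,"ax":0,"ay":0,"az":0},
    {"fingers":-1,"x":-0.0126,"y":0.0364,"z":0,"ax":0,"ay":0,"az":0},
    {"fingers":-1,"x":-0.0126,"y":0.0364,"z":0,"ax":0,"ay":0,"az":0},
    {"fingers":-1,"x":-0.0126,"y":0.0364,"z":0,"ax":0,"ay":0,"az":0},
    {"fingers":-1,"x":-0.0126,"y":0.0364,"z":0,"ax":0,"ay":0,"az":0},
    {"fingers":-1,"x":-0.0126,"y":0.0364,"z":0,"ax":0,"ay":0,"az":0},
    {"fingers":-1,"x":-0.0126,"y":0.0364,"z":0,"ax":0,"ay":0,"az":0},
    {"fingers":-1,"x":-0.0126,"y":0.0364,"z":0,"ax":0,"ay":0,"az":0},
    {"fingers":-1,"x":-0.0126,"y":0.0364,"z":0,"ax":0,"ay":0,"az":0},
  ],
)

```text
clock: 5.67
tcp_pos: [0.4675, -0.1547, 0.2538]
orientation: [-3.136, 0.187, 0.005]
contact_force: [0.3, -1.0, -1.2]
grip_width: 0.0203
gripper_force: 98.0
```

Call:
arm_command(
  rows=[
    {"fingers":-1,"x":0,"y":0,"z":0,"ax":0.6,"ay":4.88,"az":-2.87},
    {"fingers":-1,"x":0,"y":0,"z":0,"ax":0.6,"ay":4.88,"az":-2.87},
    {"fingers":-1,"x":0,"y":0,"z":0,"ax":0.6,"ay":4.88,"az":-2.87},
    {"fingers":-1,"x":0,"y":0,"z":0,"ax":0.6,"ay":4.88,"az":-2.87},
    {"fingers":-1,"x":0,"y":0,"z":0,"ax":0.6,"ay":4.88,"az":-2.87},
    {"fingers":-1,"x":0,"y":0,"z":0,"ax":0,"ay":0,"az":0},
    {"fingers":-1,"x":0,"y":0,"z":0,"ax":0,"ay":0,"az":0},
  ],
)

```text
clock: 6.25
tcp_pos: [0.468, -0.1533, 0.2537]
orientation: [-3.04, -0.193, -0.642]
contact_force: [0.7, 0.4, -1.1]
grip_width: 0.0202
gripper_force: 98.2
```

```bash
sed -i 's/\[mid-.086,0,.003+clear\]/[mid-.0845,0,.0056+clear]/' h.py
python3 - <<'E'
from h import *
from bench import r
o=r.get_obs(); delta(o,stroke(-.05,.03),S*PX); print(o["gripper_force"],o["joints"].round(2))
E
```

```text
clock 6.25 pos [ 0.468  -0.1533  0.2537] shift [-0.0192 -0.0005  0.0881] turn [ 0.06  1.15 -0.43] world d [ 0.0178  0.0029 -0.0883] F [ 0.7  0.4 -1.1] M [-0.07  0.67 -0.  ] w 0.0202
98.24780702590942 [ 0.41  0.02 -0.11  2.22 -0.32  0.54 -0.9 ]
```

Call:
arm_command(
  rows=[
    {"fingers":-1,"x":-0.004,"y":0,"z":0.018,"ax":0,"ay":1.1,"az":-0.3},
    {"fingers":-1,"x":-0.004,"y":0,"z":0.018,"ax":0,"ay":0,"az":0},
    {"fingers":-1,"x":-0.004,"y":0,"z":0.018,"ax":0,"ay":0,"az":0},
    {"fingers":-1,"x":-0.004,"y":0,"z":0.018,"ax":0,"ay":0,"az":0},
    {"fingers":-1,"x":-0.004,"y":0,"z":0.015,"ax":0,"ay":0,"az":0},
    {"fingers":-1,"x":0,"y":0,"z":0,"ax":0,"ay":0,"az":0},
    {"fingers":-1,"x":0,"y":0,"z":0,"ax":0,"ay":0,"az":0},
  ],
)

```text
clock: 6.83
tcp_pos: [0.4888, -0.15, 0.1671]
orientation: [-3.031, -0.206, -0.674]
contact_force: [0.2, -0.0, -1.6]
grip_width: 0.0207
gripper_force: 98.2
```

Run:
```python
from h import *
from bench import r
o=r.get_obs(); delta(o,stroke(-.05,.03),S*PX); print(o["gripper_force"],o["joints"].round(2))
f=r.grab_frame("side"); c=cv2.cvtColor(f["frame"][110:230,190:310],cv2.COLOR_RGB2BGR)
g=r.grab_frame("top"); e=cv2.cvtColor(g["frame"][130:250,290:410],cv2.COLOR_RGB2BGR)
cv2.imwrite("pics/s1.png",cv2.resize(np.hstack([c,e]),(800,400),interpolation=cv2.INTER_CUBIC))
for n,f in(("side",f),("top",g)):
    d=f["depth"]; vv,uu=np.mgrid[:420,:560]; K,T=f["K"],f["world_from_camera"]
    W=np.stack([(uu-K[0,2])/K[0,0]*d,(vv-K[1,2])/K[1,1]*d,d],-1)@T[:3,:3].T+T[:3,3]
    q=S.inv().apply((W-EDGE).reshape(-1,3))  # edge frame
    p=q[(abs(q[:,0]+.0)<.04)&(abs(q[:,1])<.02)&(q[:,2]>.022)&(q[:,2]<.06)]
    if len(p)>30:
        A=np.polyfit(p[:,0],p[:,2],1); B=np.polyfit(p[:,0],p[:,1],1); print(n,len(p),"pitch",np.degrees(A[0]),"top z over edge",A[1],"yaw",np.degrees(B[0]),"y",B[1],"x",p[:,0].min(),p[:,0].max(),"roll",np.degrees(np.polyfit(p[:,1],p[:,2],1)[0]))
```

```text
clock 6.83 pos [ 0.4888 -0.15    0.1671] shift [-0.0035 -0.      0.0003] turn [-0.06 -0.07  0.08] world d [-0.003  -0.0004 -0.0017] F [ 0.2 -0.  -1.6] M [-0.16  0.67 -0.02] w 0.0207
98.16670060157776 [ 0.43  0.2  -0.16  2.28 -0.49  0.3  -0.72]
side 163 pitch 0.04618854103153551 top z over edge 0.036396431696114374 yaw -0.5736525916884692 y 0.0033672985462958886 x -0.0399741211115685 0.014958281661088601 roll -3.732593046202758
top 267 pitch -0.9699964075986194 top z over edge 0.03722697710738161 yaw -0.39602818811544993 y 0.0012679892010510293 x -0.03986558830153133 0.015345060366749192 roll -1.7596751041213987
```

View pics/s1.png

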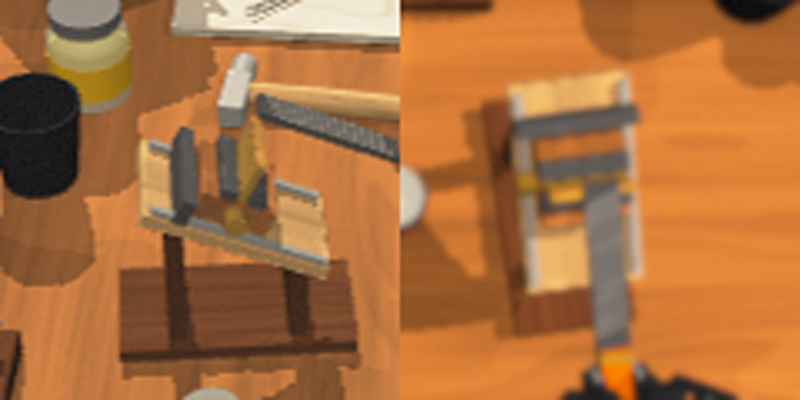

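The blade hovers about 30 mm over the edge, square to it, with its tip about 15 mm past. I'll descend close to the edge, then feel for contact.

Call:
arm_command(
  rows=[
    {"fingers":-1,"x":0,"y":0.001,"z":0.01,"ax":0,"ay":0,"az":0},
    {"fingers":-1,"x":0,"y":0,"z":0.01,"ax":0,"ay":0,"az":0},
    {"fingers":-1,"x":0,"y":0,"z":0.004,"ax":0,"ay":0,"az":0},
    {"fingers":-1,"x":0,"y":0,"z":0,"ax":0,"ay":0,"az":0},
    {"fingers":-1,"x":0,"y":0,"z":0,"ax":0,"ay":0,"az":0},
  ],
)

```text
clock: 7.35
tcp_pos: [0.4985, -0.1504, 0.1458]
orientation: [-3.032, -0.207, -0.677]
contact_force: [0.2, -0.3, -1.8]
grip_width: 0.0204
gripper_force: 98.2
```

```bash
cat > st.py <<'E'
from h import *
from bench import r
o=r.get_obs(); delta(o,stroke(0,0),S*PX); print(o["gripper_force"],o["joints"].round(3))
print("F in edge frame",S.inv().apply(o["contact_force"]).round(2),"M",S.inv().apply(o["moment"]).round(2))
E
python3 st.py
```

```text
clock 7.35 pos [ 0.4985 -0.1504  0.1458] shift [ 0.0468 -0.0016  0.007 ] turn [ 0.05 -0.18  0.11] world d [0.0447 0.0078 0.0136] F [ 0.2 -0.3 -1.8] M [-0.07  0.77 -0.03] w 0.0204
98.17310214042664 [ 0.443  0.252 -0.191  2.28  -0.527  0.238 -0.677]
F in edge frame [-0.61 -0.28 -1.68] M [ 0.02  0.77 -0.04]
```

Call:
arm_command(
  rows=[
    {"fingers":-1,"x":0.0,"y":-0.001,"z":0.002,"ax":0,"ay":0,"az":0},
    {"fingers":-1,"x":0.0,"y":0,"z":0.002,"ax":0,"ay":0,"az":0},
    {"fingers":-1,"x":0.0005,"y":0,"z":0.001,"ax":0,"ay":0,"az":0},
    {"fingers":-1,"x":0.0005,"y":0,"z":0,"ax":0,"ay":0,"az":0},
  ],
)

```text
clock: 7.68
tcp_pos: [0.5016, -0.1491, 0.142]
orientation: [-3.032, -0.207, -0.679]
contact_force: [1.1, -0.3, -1.7]
grip_width: 0.0203
gripper_force: 98.2
```

```bash
python3 st.py
```

```text
clock 7.68 pos [ 0.5016 -0.1491  0.142 ] shift [ 0.0456 -0.0007  0.0023] turn [ 0.08 -0.22  0.13] world d [0.0417 0.0065 0.0173] F [ 1.1 -0.3 -1.7] M [-0.07  0.65  0.06] w 0.0203
98.17318081855774 [ 0.439  0.262 -0.193  2.278 -0.531  0.227 -0.676]
F in edge frame [ 0.2  -0.43 -1.95] M [0.04 0.66 0.05]
```

Call:
arm_command(
  rows=[
    {"fingers":-1,"x":0.0005,"y":0,"z":0.001,"ax":0,"ay":0,"az":0},
    {"fingers":-1,"x":0.0005,"y":0,"z":0.001,"ax":0,"ay":0,"az":0},
    {"fingers":-1,"x":0.0005,"y":0,"z":0,"ax":0,"ay":0,"az":0},
  ],
)

```text
clock: 7.93
tcp_pos: [0.5038, -0.1488, 0.1409]
orientation: [-3.032, -0.207, -0.679]
contact_force: [-1.8, -0.1, -1.4]
grip_width: 0.0201
gripper_force: 98.2
```

Call:
arm_command(
  rows=[
    {"fingers":-1,"x":0.0005,"y":0,"z":0.0005,"ax":0,"ay":0,"az":0},
    {"fingers":-1,"x":0.0005,"y":0,"z":0.0005,"ax":0,"ay":0,"az":0},
    {"fingers":-1,"x":0.0005,"y":0,"z":0,"ax":0,"ay":0,"az":0},
  ],
)

```text
clock: 8.18
tcp_pos: [0.5051, -0.1487, 0.1405]
orientation: [-3.032, -0.207, -0.678]
contact_force: [-3.8, -0.5, 0.8]
grip_width: 0.0205
gripper_force: 98.6
```

```bash
python3 st.py
```

```text
clock 8.18 pos [ 0.5051 -0.1487  0.1405] shift [ 0.043  -0.0008 -0.0006] turn [ 0.08 -0.19  0.11] world d [0.0382 0.0061 0.0188] F [-3.8 -0.5  0.8] M [-0.12  0.8   0.02] w 0.0205
98.63564729690552 [ 0.431  0.269 -0.189  2.273 -0.529  0.225 -0.681]
F in edge frame [-3.1   0.04  2.34] M [-0.    0.81  0.02]
```

Contact is made: about 4 N normal, sliding forward. I'll push the stroke.

Call:
arm_command(
  rows=[
    {"fingers":-1,"x":0.003,"y":0,"z":0.0002,"ax":0,"ay":0,"az":0},
    {"fingers":-1,"x":0.005,"y":0,"z":0,"ax":0,"ay":0,"az":0},
    {"fingers":-1,"x":0.005,"y":0,"z":0,"ax":0,"ay":0,"az":0},
    {"fingers":-1,"x":0.005,"y":0,"z":0,"ax":0,"ay":0,"az":0},
    {"fingers":-1,"x":0.005,"y":0,"z":0,"ax":0,"ay":0,"az":0},
  ],
)

```text
clock: 8.6
tcp_pos: [0.5261, -0.1459, 0.1504]
orientation: [-3.033, -0.206, -0.678]
contact_force: [-6.6, 0.3, 1.7]
grip_width: 0.0201
gripper_force: 98.8
```

```bash
python3 st.py
```

```text
clock 8.6 pos [ 0.5261 -0.1459  0.1504] shift [ 0.0196 -0.0009 -0.0007] turn [ 0.09 -0.19  0.1 ] world d [0.0172 0.0033 0.009 ] F [-6.6  0.3  1.7] M [-0.13  0.91  0.  ] w 0.0201
98.82814407348633 [ 0.361  0.272 -0.133  2.231 -0.487  0.257 -0.746]
F in edge frame [-5.14  1.16  4.3 ] M [-0.01  0.92  0.01]
```

Call:
arm_command(
  rows=[
    {"fingers":-1,"x":0.005,"y":0,"z":0,"ax":0,"ay":0,"az":0},
    {"fingers":-1,"x":0.005,"y":0,"z":0,"ax":0,"ay":0,"az":0},
    {"fingers":-1,"x":0.005,"y":0,"z":0,"ax":0,"ay":0,"az":0},
    {"fingers":-1,"x":0.005,"y":0,"z":0,"ax":0,"ay":0,"az":0},
    {"fingers":-1,"x":0.005,"y":0,"z":0,"ax":0,"ay":0,"az":0},
    {"fingers":-1,"x":0.005,"y":0,"z":0,"ax":0,"ay":0,"az":0},
  ],
)

```text
clock: 9.1
tcp_pos: [0.552, -0.1423, 0.1628]
orientation: [-3.033, -0.206, -0.675]
contact_force: [-11.3, -1.3, 4.0]
grip_width: 0.0207
gripper_force: 99.4
```

```bash
python3 st.py
```

```text
clock 9.1 pos [ 0.552  -0.1423  0.1628] shift [-0.0093 -0.0009 -0.0006] turn [ 0.07 -0.11  0.08] world d [-0.0087 -0.0003 -0.0034] F [-11.3  -1.3   4. ] M [-0.19  1.39  0.01] w 0.0207
99.41705703735352 [ 0.288  0.28  -0.075  2.175 -0.439  0.3   -0.82 ]
F in edge frame [-8.59  0.22  8.46] M [-0.    1.4   0.01]
```

Call:
arm_command(
  rows=[
    {"fingers":-1,"x":0.005,"y":0,"z":-0.0003,"ax":0,"ay":0,"az":0},
    {"fingers":-1,"x":0.005,"y":0,"z":-0.0003,"ax":0,"ay":0,"az":0},
    {"fingers":-1,"x":0.005,"y":0,"z":-0.0002,"ax":0,"ay":0,"az":0},
    {"fingers":-1,"x":0.005,"y":0,"z":-0.0001,"ax":0,"ay":0,"az":0},
  ],
)

```text
clock: 9.43
tcp_pos: [0.5705, -0.1397, 0.1725]
orientation: [-3.033, -0.207, -0.678]
contact_force: [-3.8, -1.2, -0.4]
grip_width: 0.0203
gripper_force: 98.9
```

```bash
python3 st.py
```

```text
clock 9.43 pos [ 0.5705 -0.1397  0.1725] shift [-0.0303 -0.0008  0.0003] turn [ 0.08 -0.18  0.11] world d [-0.0272 -0.0029 -0.0131] F [-3.8 -1.2 -0.4] M [-0.06  1.02 -0.02] w 0.0203
98.90095353126526 [ 0.247  0.286 -0.044  2.135 -0.41   0.329 -0.865]
F in edge frame [-3.73 -0.69  1.35] M [ 0.06  1.02 -0.05]
```

Call:
arm_command(
  rows=[
    {"fingers":-1,"x":0.005,"y":0,"z":0,"ax":0,"ay":0,"az":0},
    {"fingers":-1,"x":0.005,"y":0,"z":0,"ax":0,"ay":0,"az":0},
    {"fingers":-1,"x":0.005,"y":0,"z":0,"ax":0,"ay":0,"az":0},
    {"fingers":-1,"x":0.003,"y":0,"z":-0.003,"ax":0,"ay":0,"az":0},
    {"fingers":-1,"x":0.001,"y":0,"z":-0.006,"ax":0,"ay":0,"az":0},
    {"fingers":-1,"x":0,"y":0,"z":-0.01,"ax":0,"ay":0,"az":0},
    {"fingers":-1,"x":0,"y":0,"z":-0.015,"ax":0,"ay":0,"az":0},
    {"fingers":-1,"x":0,"y":0,"z":-0.01,"ax":0,"ay":0,"az":0},
    {"fingers":-1,"x":0,"y":0,"z":0,"ax":0,"ay":0,"az":0},
  ],
)

```text
clock: 10.18
tcp_pos: [0.5695, -0.1404, 0.2232]
orientation: [-3.032, -0.206, -0.685]
contact_force: [-0.4, -0.3, -0.5]
grip_width: 0.0206
gripper_force: 98.3
```

```bash
python3 st.py
```

```text
clock 10.18 pos [ 0.5695 -0.1404  0.2232] shift [-0.0511 -0.0016  0.0463] turn [ 0.19 -0.45  0.12] world d [-0.0262 -0.0022 -0.0638] F [-0.4 -0.3 -0.5] M [-0.12  0.68 -0.02] w 0.0206
98.3128809928894 [ 0.2    0.205  0.012  2.1   -0.348  0.439 -0.938]
F in edge frame [-0.64 -0.27 -0.29] M [-0.04  0.69 -0.  ]
```

Call:
arm_command(
  rows=[
    {"fingers":-1,"x":-0.01,"y":-0.001,"z":0,"ax":0,"ay":0,"az":0},
    {"fingers":-1,"x":-0.02,"y":0,"z":0,"ax":0,"ay":0,"az":0},
    {"fingers":-1,"x":-0.02,"y":0,"z":0,"ax":0,"ay":0,"az":0},
    {"fingers":-1,"x":-0.02,"y":0,"z":0,"ax":0,"ay":0,"az":0},
    {"fingers":-1,"x":-0.02,"y":0,"z":0,"ax":0,"ay":0,"az":0},
    {"fingers":-1,"x":-0.006,"y":0,"z":0,"ax":0,"ay":0,"az":0},
    {"fingers":-1,"x":0,"y":0,"z":0,"ax":0,"ay":0,"az":0},
    {"fingers":-1,"x":0,"y":0,"z":0,"ax":0,"ay":0,"az":0},
  ],
)

```text
clock: 10.85
tcp_pos: [0.4832, -0.1507, 0.1795]
orientation: [-3.032, -0.206, -0.679]
contact_force: [0.8, 0.1, -1.3]
grip_width: 0.0206
gripper_force: 98.2
```

```bash
cat > cam.py <<'E'
from h import *
from bench import r
for n in("side","top"):
    f=r.grab_frame(n)
    d=f["depth"]; vv,uu=np.mgrid[:420,:560]; K,T=f["K"],f["world_from_camera"]
    W=np.stack([(uu-K[0,2])/K[0,0]*d,(vv-K[1,2])/K[1,1]*d,d],-1)@T[:3,:3].T+T[:3,3]
    q=S.inv().apply((W-EDGE).reshape(-1,3))
    p=q[(abs(q[:,0])<.04)&(abs(q[:,1])<.02)&(q[:,2]>.035)&(q[:,2]<.075)]
    A=np.polyfit(p[:,0],p[:,2],1); B=np.polyfit(p[:,0],p[:,1],1); print(n,len(p),"pitch",np.degrees(A[0]),"top z over edge",A[1],"yaw",np.degrees(B[0]),"y",B[1],"x",p[:,0].min(),p[:,0].max())
    e=q[(abs(q[:,0])<.012)&(abs(q[:,1])<.035)&(q[:,2]>-.006)&(q[:,2]<.006)]; print("edge",len(e),e.mean(0).round(4) if len(e) else "")
    cv2.imwrite(f"pics/l_{n}.png",cv2.cvtColor(f["frame"],cv2.COLOR_RGB2BGR))
E
python3 st.py; python3 cam.py
```

```text
clock 10.85 pos [ 0.4832 -0.1507  0.1795] shift [ 0.0462 -0.      0.044 ] turn [ 0.11 -0.25  0.1 ] world d [ 0.06    0.0081 -0.0201] F [ 0.8  0.1 -1.3] M [-0.11  0.6   0.03] w 0.0206
98.24820756912231 [ 0.35   0.16  -0.071  2.289 -0.52   0.326 -0.69 ]
F in edge frame [ 0.18 -0.05 -1.5 ] M [-0.01  0.61  0.04]
side 163 pitch -0.945471676778584 top z over edge 0.05021161076017696 yaw -1.24504687025411 y 0.0031797862464399565 x -0.03952748725570979 0.015613986942137902
edge 59 [-0.0004  0.0019  0.0002]
top 277 pitch -0.8184999186020441 top z over edge 0.05056173595385249 yaw -0.2952455002044185 y 0.00175121729424566 x -0.03956915057347951 0.016236257666658753
edge 44 [-0.0006  0.0063  0.0008]
```

Call:
arm_command(
  rows=[
    {"fingers":-1,"x":0,"y":0,"z":0.012,"ax":0,"ay":0,"az":0},
    {"fingers":-1,"x":0,"y":0,"z":0.012,"ax":0,"ay":0,"az":0},
    {"fingers":-1,"x":0,"y":0,"z":0.01,"ax":0,"ay":0,"az":0},
    {"fingers":-1,"x":0,"y":0,"z":0.005,"ax":0,"ay":0,"az":0},
    {"fingers":-1,"x":0,"y":0,"z":0,"ax":0,"ay":0,"az":0},
    {"fingers":-1,"x":0,"y":0,"z":0,"ax":0,"ay":0,"az":0},
  ],
)

```text
clock: 11.45
tcp_pos: [0.4996, -0.1483, 0.144]
orientation: [-3.032, -0.207, -0.678]
contact_force: [-0.3, -0.2, -1.0]
grip_width: 0.0202
gripper_force: 98.3
```

```bash
python3 st.py
```

```text
clock 11.45 pos [ 0.4996 -0.1483  0.144 ] shift [0.0464 0.0003 0.0049] turn [ 0.06 -0.21  0.13] world d [0.0437 0.0057 0.0153] F [-0.3 -0.2 -1. ] M [-0.1   0.69  0.01] w 0.0202
98.2558822631836 [ 0.38   0.252 -0.127  2.285 -0.598  0.238 -0.614]
F in edge frame [-0.69 -0.16 -0.73] M [0.   0.7  0.01]
```

Call:
arm_command(
  rows=[
    {"fingers":-1,"x":0,"y":0,"z":0.0015,"ax":0,"ay":0,"az":0},
    {"fingers":-1,"x":0,"y":0,"z":0.0015,"ax":0,"ay":0,"az":0},
    {"fingers":-1,"x":0.0005,"y":0,"z":0.001,"ax":0,"ay":0,"az":0},
    {"fingers":-1,"x":0.0005,"y":0,"z":0.001,"ax":0,"ay":0,"az":0},
    {"fingers":-1,"x":0.0005,"y":0,"z":0,"ax":0,"ay":0,"az":0},
  ],
)

```text
clock: 11.87
tcp_pos: [0.5028, -0.148, 0.1403]
orientation: [-3.032, -0.207, -0.679]
contact_force: [-1.4, -0.5, -0.2]
grip_width: 0.0203
gripper_force: 98.3
```

```bash
python3 st.py
```

```text
clock 11.87 pos [ 0.5028 -0.148   0.1403] shift [0.045  0.0001 0.0001] turn [ 0.09 -0.23  0.12] world d [0.0404 0.0054 0.0191] F [-1.4 -0.5 -0.2] M [-0.05  0.72  0.02] w 0.0203
98.33519339561462 [ 0.38   0.263 -0.132  2.282 -0.604  0.228 -0.609]
F in edge frame [-1.39 -0.36  0.44] M [ 0.05  0.72 -0.  ]
```

Call:
arm_command(
  rows=[
    {"fingers":-1,"x":0.001,"y":0,"z":0.0004,"ax":0,"ay":0,"az":0},
    {"fingers":-1,"x":0.003,"y":0,"z":0.0003,"ax":0,"ay":0,"az":0},
    {"fingers":-1,"x":0.005,"y":0,"z":0,"ax":0,"ay":0,"az":0},
    {"fingers":-1,"x":0.005,"y":0,"z":0,"ax":0,"ay":0,"az":0},
    {"fingers":-1,"x":0.005,"y":0,"z":0,"ax":0,"ay":0,"az":0},
    {"fingers":-1,"x":0.005,"y":0,"z":0,"ax":0,"ay":0,"az":0},
  ],
)

```text
clock: 12.37
tcp_pos: [0.5252, -0.1449, 0.1503]
orientation: [-3.032, -0.207, -0.679]
contact_force: [-4.3, -0.7, 1.0]
grip_width: 0.0206
gripper_force: 98.7
```

```bash
python3 st.py
```

```text
clock 12.37 pos [ 0.5252 -0.1449  0.1503] shift [ 0.0203  0.0002 -0.0005] turn [ 0.1  -0.24  0.14] world d [0.018  0.0023 0.0091] F [-4.3 -0.7  1. ] M [-0.12  0.9  -0.02] w 0.0206
98.7041187286377 [ 0.305  0.268 -0.071  2.237 -0.555  0.261 -0.682]
F in edge frame [-3.49 -0.15  2.77] M [-0.01  0.91 -0.02]
```

Call:
arm_command(
  rows=[
    {"fingers":-1,"x":0.005,"y":0,"z":0,"ax":0,"ay":0,"az":0},
    {"fingers":-1,"x":0.005,"y":0,"z":0,"ax":0,"ay":0,"az":0},
    {"fingers":-1,"x":0.005,"y":0,"z":0,"ax":0,"ay":0,"az":0},
    {"fingers":-1,"x":0.005,"y":0,"z":-0.0001,"ax":0,"ay":0,"az":0},
    {"fingers":-1,"x":0.005,"y":0,"z":-0.0001,"ax":0,"ay":0,"az":0},
    {"fingers":-1,"x":0.005,"y":0,"z":-0.0001,"ax":0,"ay":0,"az":0},
  ],
)

```text
clock: 12.87
tcp_pos: [0.5513, -0.1412, 0.163]
orientation: [-3.032, -0.207, -0.677]
contact_force: [-5.9, -1.0, 1.8]
grip_width: 0.0207
gripper_force: 98.9
```

```bash
python3 st.py
```

```text
clock 12.87 pos [ 0.5513 -0.1412  0.163 ] shift [-0.0089  0.0003 -0.0002] turn [ 0.07 -0.18  0.13] world d [-0.0081 -0.0014 -0.0036] F [-5.9 -1.   1.8] M [-0.17  1.2   0.01] w 0.0207
98.93003940582275 [ 0.231  0.276 -0.011  2.182 -0.501  0.304 -0.763]
F in edge frame [-4.7  -0.19  4.13] M [0.   1.21 0.01]
```

Call:
arm_command(
  rows=[
    {"fingers":-1,"x":0.005,"y":0,"z":-0.0001,"ax":0,"ay":0,"az":0},
    {"fingers":-1,"x":0.005,"y":0,"z":-0.0001,"ax":0,"ay":0,"az":0},
    {"fingers":-1,"x":0.005,"y":0,"z":0,"ax":0,"ay":0,"az":0},
    {"fingers":-1,"x":0.005,"y":0,"z":0,"ax":0,"ay":0,"az":0},
  ],
)

```text
clock: 13.2
tcp_pos: [0.569, -0.1388, 0.1716]
orientation: [-3.032, -0.207, -0.677]
contact_force: [-8.3, -1.3, 2.4]
grip_width: 0.0209
gripper_force: 99.0
```

```bash
python3 st.py
```

```text
clock 13.2 pos [ 0.569  -0.1388  0.1716] shift [-0.0287  0.0003  0.    ] turn [ 0.07 -0.15  0.12] world d [-0.0257 -0.0038 -0.0122] F [-8.3 -1.3  2.4] M [-0.19  1.35 -0.03] w 0.0209
99.00145053863525 [ 0.189  0.284  0.021  2.143 -0.47   0.332 -0.81 ]
F in edge frame [-6.63 -0.14  5.69] M [-0.02  1.37 -0.02]
```

Call:
arm_command(
  rows=[
    {"fingers":-1,"x":0.005,"y":0,"z":-0.0002,"ax":0,"ay":0,"az":0},
    {"fingers":-1,"x":0.005,"y":0,"z":-0.0001,"ax":0,"ay":0,"az":0},
    {"fingers":-1,"x":0.005,"y":0,"z":0,"ax":0,"ay":0,"az":0},
    {"fingers":-1,"x":0.004,"y":0,"z":-0.003,"ax":0,"ay":0,"az":0},
    {"fingers":-1,"x":0.001,"y":0,"z":-0.006,"ax":0,"ay":0,"az":0},
    {"fingers":-1,"x":0,"y":0,"z":-0.015,"ax":0,"ay":0,"az":0},
    {"fingers":-1,"x":0,"y":0,"z":-0.02,"ax":0,"ay":0,"az":0},
    {"fingers":-1,"x":0,"y":0,"z":-0.02,"ax":0,"ay":0,"az":0},
    {"fingers":-1,"x":0,"y":0,"z":-0.02,"ax":0,"ay":0,"az":0},
    {"fingers":-1,"x":0,"y":0,"z":0,"ax":0,"ay":0,"az":0},
  ],
)

```text
clock: 14.03
tcp_pos: [0.5523, -0.1419, 0.2607]
orientation: [-3.032, -0.206, -0.688]
contact_force: [0.2, 0.3, -0.7]
grip_width: 0.0201
gripper_force: 98.3
```

```bash
cat > pl.py <<'E'
from h import *
from bench import r
o=r.get_obs(); g=np.load("grip.npz"); delta(o,g["tcp_pos"],R.from_rotvec(g["orientation"])); print(o["joints"].round(2),o["gripper_force"])
E
python3 pl.py
python3 - <<'E'
from h import *
from bench import r
f=r.grab_frame("side")
cv2.imwrite("pics/l2.png",cv2.resize(cv2.cvtColor(f["frame"][80:240,180:340],cv2.COLOR_RGB2BGR),(600,600),interpolation=cv2.INTER_CUBIC))
E
```

```text
clock 14.03 pos [ 0.5523 -0.1419  0.2607] shift [ 0.0086 -0.2891  0.2352] turn [ -2.99 -25.41  14.39] world d [ 0.0695  0.3003 -0.2098] F [ 0.2  0.3 -0.7] M [-0.12  0.66  0.01] w 0.0201
[ 0.11  0.12  0.12  2.1  -0.33  0.52 -0.95] 98.30822110176086
```

View pics/l2.png

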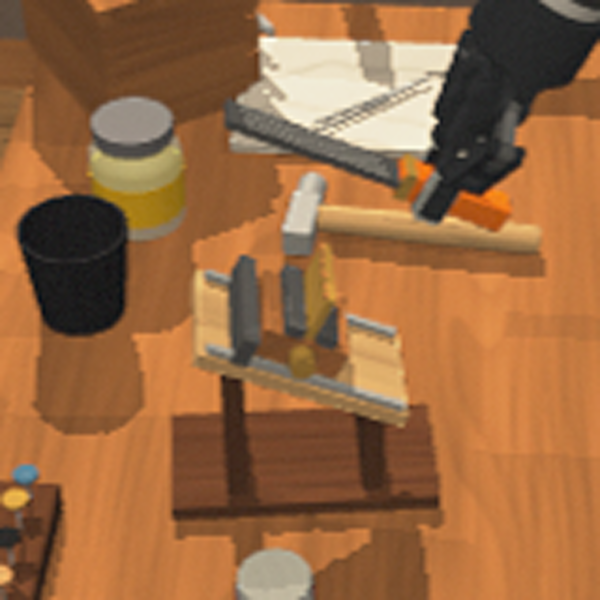

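Both strokes are done. The holder and plate look unmoved, and the file is clear at (310,150) in the crop. I'll take it back to the rest.

Call:
arm_command(
  rows=[
    {"fingers":-1,"x":0,"y":0,"z":0,"ax":-0.6,"ay":-5.08,"az":2.88},
    {"fingers":-1,"x":0,"y":0,"z":0,"ax":-0.6,"ay":-5.08,"az":2.88},
    {"fingers":-1,"x":0,"y":0,"z":0,"ax":-0.6,"ay":-5.08,"az":2.88},
    {"fingers":-1,"x":0,"y":0,"z":0,"ax":-0.6,"ay":-5.08,"az":2.88},
    {"fingers":-1,"x":0,"y":0,"z":0,"ax":-0.6,"ay":-5.08,"az":2.88},
    {"fingers":-1,"x":0,"y":0,"z":0,"ax":0,"ay":0,"az":0},
  ],
)

```text
clock: 14.58
tcp_pos: [0.5543, -0.1391, 0.2552]
orientation: [-3.135, 0.184, 0.013]
contact_force: [0.6, 0.7, -2.2]
grip_width: 0.0202
gripper_force: 98.2
```

```bash
python3 pl.py
```

```text
clock 14.58 pos [ 0.5543 -0.1391  0.2552] shift [ 0.034  -0.3033  0.2041] turn [-0.    0.53  0.14] world d [ 0.0676  0.2975 -0.2043] F [ 0.6  0.7 -2.2] M [ 0.05 -0.06  0.02] w 0.0202
[-0.04  0.31  0.22  1.81 -0.08  1.04 -1.48] 98.1809663772583
```

Call:
arm_command(
  rows=[
    {"fingers":-1,"x":0.004,"y":-0.035,"z":0,"ax":0,"ay":0,"az":0},
    {"fingers":-1,"x":0.004,"y":-0.035,"z":0,"ax":0,"ay":0,"az":0},
    {"fingers":-1,"x":0.004,"y":-0.035,"z":0,"ax":0,"ay":0,"az":0},
    {"fingers":-1,"x":0.004,"y":-0.035,"z":0.0,"ax":0,"ay":0,"az":0},
    {"fingers":-1,"x":0.004,"y":-0.035,"z":0.01,"ax":0,"ay":0,"az":0},
    {"fingers":-1,"x":0.004,"y":-0.035,"z":0.02,"ax":0,"ay":0,"az":0},
    {"fingers":-1,"x":0.004,"y":-0.035,"z":0.02,"ax":0,"ay":0,"az":0},
    {"fingers":-1,"x":0.004,"y":-0.035,"z":0.02,"ax":0,"ay":0,"az":0},
    {"fingers":-1,"x":0.002,"y":-0.023,"z":0.03,"ax":0,"ay":0.3,"az":0},
    {"fingers":-1,"x":0,"y":0,"z":0.03,"ax":0,"ay":0,"az":0},
  ],
)

```text
clock: 15.42
tcp_pos: [0.6208, 0.1648, 0.1251]
orientation: [-3.129, 0.17, -0.005]
contact_force: [0.6, 1.1, -2.7]
grip_width: 0.0205
gripper_force: 98.3
```

Call:
arm_command(
  rows=[
    {"fingers":-1,"x":0,"y":0,"z":0,"ax":0,"ay":0,"az":0},
    {"fingers":-1,"x":0,"y":0,"z":0,"ax":0,"ay":0,"az":0},
  ],
)

```text
clock: 15.58
tcp_pos: [0.619, 0.1552, 0.1245]
orientation: [3.135, -0.185, -0.006]
contact_force: [1.0, -1.0, -0.3]
grip_width: 0.0204
gripper_force: 98.1
```

```bash
python3 pl.py
```

```text
clock 15.58 pos [0.619  0.1552 0.1245] shift [ 0.0027 -0.0036  0.0735] turn [0.07 0.24 0.08] world d [ 0.0028  0.0032 -0.0735] F [ 1.  -1.  -0.3] M [-0.01  0.09  0.01] w 0.0204
[-0.41  0.55  0.1   1.75 -0.07  0.84 -1.97] 98.10252070426941
```

Call:
arm_command(
  rows=[
    {"fingers":-1,"x":0.0013,"y":-0.0018,"z":0.015,"ax":0,"ay":0.2,"az":0},
    {"fingers":-1,"x":0.0014,"y":-0.0018,"z":0.015,"ax":0,"ay":0,"az":0},
    {"fingers":-1,"x":0,"y":0,"z":0.015,"ax":0,"ay":0,"az":0},
    {"fingers":-1,"x":0,"y":0,"z":0.01,"ax":0,"ay":0,"az":0},
    {"fingers":-1,"x":0,"y":0,"z":0,"ax":0,"ay":0,"az":0},
    {"fingers":-1,"x":0,"y":0,"z":0,"ax":0,"ay":0,"az":0},
  ],
)

```text
clock: 16.08
tcp_pos: [0.6241, 0.1586, 0.0717]
orientation: [-3.136, 0.188, -0.005]
contact_force: [-0.0, 0.2, -1.7]
grip_width: 0.0202
gripper_force: 98.3
```

```bash
python3 pl.py
```

```text
clock 16.08 pos [0.6241 0.1586 0.0717] shift [-0.0022  0.0005  0.0207] turn [-0.02 -0.15 -0.  ] world d [-0.0022 -0.0002 -0.0207] F [-0.   0.2 -1.7] M [ 0.01  0.1  -0.04] w 0.0202
[-0.41  0.63  0.09  1.77 -0.08  0.74 -1.97] 98.25413703918457
```

Call:
arm_command(
  rows=[
    {"fingers":-1,"x":-0.001,"y":0,"z":0.008,"ax":0,"ay":-0.1,"az":0},
    {"fingers":-1,"x":-0.001,"y":0,"z":0.006,"ax":0,"ay":0,"az":0},
    {"fingers":-1,"x":0,"y":0,"z":0.003,"ax":0,"ay":0,"az":0},
    {"fingers":-1,"x":0,"y":0,"z":0.002,"ax":0,"ay":0,"az":0},
    {"fingers":-1,"x":0,"y":0,"z":0,"ax":0,"ay":0,"az":0},
    {"fingers":-1,"x":0,"y":0,"z":0,"ax":0,"ay":0,"az":0},
  ],
)

```text
clock: 16.58
tcp_pos: [0.6221, 0.1596, 0.0525]
orientation: [-3.135, 0.186, -0.003]
contact_force: [-0.9, -0.1, -1.8]
grip_width: 0.0204
gripper_force: 98.3
```

```bash
python3 pl.py
```

```text
clock 16.58 pos [0.6221 0.1596 0.0525] shift [-0.0001  0.0012  0.0015] turn [-0.03 -0.06  0.05] world d [-0.0002 -0.0012 -0.0015] F [-0.9 -0.1 -1.8] M [-0.01  0.1   0.  ] w 0.0204
[-0.41  0.65  0.09  1.78 -0.08  0.71 -1.97] 98.25473427772522
```

Call:
arm_command(
  rows=[
    {"fingers":-1,"x":0,"y":0.001,"z":0.001,"ax":0,"ay":0,"az":0},
    {"fingers":-1,"x":0,"y":0,"z":0.0007,"ax":0,"ay":0,"az":0},
    {"fingers":-1,"x":0,"y":0,"z":0,"ax":0,"ay":0,"az":0},
  ],
)

```text
clock: 16.83
tcp_pos: [0.6221, 0.1583, 0.051]
orientation: [-3.135, 0.187, -0.003]
contact_force: [0.4, -0.6, -1.7]
grip_width: 0.0201
gripper_force: 98.6
```

```bash
python3 pl.py
```

```text
clock 16.83 pos [0.6221 0.1583 0.051 ] shift [-0.0003 -0.      0.    ] turn [-0.03 -0.08  0.02] world d [-0.0003  0.     -0.    ] F [ 0.4 -0.6 -1.7] M [-0.02  0.08 -0.01] w 0.0201
[-0.41  0.66  0.09  1.78 -0.08  0.71 -1.97] 98.60767722129822
```

Call:
arm_command(
  rows=[
    {"fingers":-1,"x":0,"y":0,"z":0.0005,"ax":0,"ay":0,"az":0},
    {"fingers":-1,"x":0,"y":0,"z":0.0005,"ax":0,"ay":0,"az":0},
    {"fingers":-1,"x":0,"y":0,"z":0,"ax":0,"ay":0,"az":0},
  ],
)

```text
clock: 17.08
tcp_pos: [0.6221, 0.1584, 0.0509]
orientation: [-3.135, 0.187, -0.003]
contact_force: [-2.9, -1.1, 6.5]
grip_width: 0.0202
gripper_force: 99.8
```

```bash
python3 pl.py
```

```text
clock 17.08 pos [0.6221 0.1584 0.0509] shift [-0.0003  0.     -0.    ] turn [-0.04 -0.08  0.03] world d [-0.0003 -0.      0.    ] F [-2.9 -1.1  6.5] M [-0.22  0.73 -0.02] w 0.0202
[-0.41  0.66  0.08  1.78 -0.08  0.71 -1.97] 99.79745507240295
```

Call:
arm_command(
  rows=[
    {"fingers":-1,"x":0,"y":0,"z":-0.0005,"ax":0,"ay":0,"az":0},
    {"fingers":-0.3,"x":0,"y":0,"z":0,"ax":0,"ay":0,"az":0},
    {"fingers":-0.3,"x":0,"y":0,"z":0,"ax":0,"ay":0,"az":0},
    {"fingers":0.3,"x":0,"y":0,"z":0,"ax":0,"ay":0,"az":0},
    {"fingers":0.6,"x":0,"y":0,"z":0,"ax":0,"ay":0,"az":0},
    {"fingers":0.6,"x":0,"y":0,"z":0,"ax":0,"ay":0,"az":0},
    {"fingers":0.6,"x":0,"y":0,"z":0,"ax":0,"ay":0,"az":0},
    {"fingers":0.6,"x":0,"y":0,"z":0,"ax":0,"ay":0,"az":0},
  ],
  grip_force=20,
)

```text
clock: 17.75
tcp_pos: [0.6219, 0.1586, 0.0502]
orientation: [-3.135, 0.186, -0.003]
contact_force: [0.3, -0.0, 0.4]
grip_width: 0.0684
gripper_force: 0.0
```

Call:
arm_command(
  rows=[
    {"fingers":0.6,"x":0,"y":0,"z":-0.01,"ax":0,"ay":0,"az":0},
    {"fingers":0.6,"x":0,"y":0,"z":-0.015,"ax":0,"ay":0,"az":0},
    {"fingers":0.6,"x":0,"y":0,"z":-0.025,"ax":0,"ay":0,"az":0},
    {"fingers":0.6,"x":0,"y":0,"z":-0.03,"ax":0,"ay":0,"az":0},
    {"fingers":0.6,"x":0,"y":0,"z":-0.03,"ax":0,"ay":0,"az":0},
    {"fingers":0.6,"x":-0.02,"y":0,"z":-0.03,"ax":0,"ay":0,"az":0},
    {"fingers":0.6,"x":-0.03,"y":0,"z":-0.02,"ax":0,"ay":0,"az":0},
    {"fingers":0.6,"x":-0.03,"y":0,"z":0,"ax":0,"ay":0,"az":0},
    {"fingers":0.6,"x":0,"y":0,"z":0,"ax":0,"ay":0,"az":0},
  ],
)

```text
clock: 18.5
tcp_pos: [0.5377, 0.1692, 0.212]
orientation: [-3.134, 0.182, -0.001]
contact_force: [-0.9, 0.3, -1.5]
grip_width: 0.0685
gripper_force: 0.0
```

Run:
```python
from h import *
from bench import r
o=r.get_obs(); print(o["clock"],o["tcp_pos"],o["grip_width"],o["contact_force"])
f=r.grab_frame("side"); f0=np.load("side0.npz")
fr=f["frame"][120:320,150:350]; f0=f0["frame"][120:320,150:350]
cv2.imwrite("pics/end.png",cv2.resize(cv2.cvtColor(np.hstack([f0,fr]),cv2.COLOR_RGB2BGR),(800,400),interpolation=cv2.INTER_CUBIC))
```

```text
18.5 [0.53772737 0.16919814 0.21196779] 0.06845669649834764 [-0.87365988  0.3118592  -1.49651742]
```

View pics/end.png

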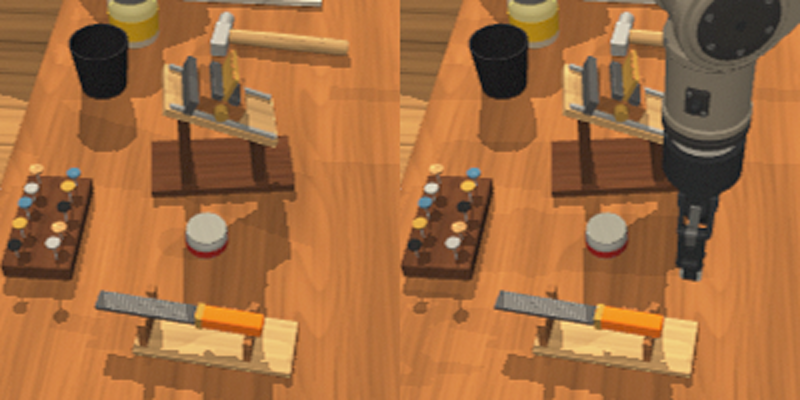

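The before and after pictures match. The file lies in the notches as it did at the start, from (500,300) to (660,320), and the holder, tin and the bystanders in view are unchanged. I'll hand in.

```bash
python3 -c "
from bench import r
print(r.hand_in())"
```

```text
the job is handed in; nothing more can be done
None
```

The job is handed in at about 18.5 s of the 72 s allowed: two light forward strokes made (mostly 4–6 N, briefly about 10 N in the first), the file lifted clear on the return and laid back in its rest as it lay; the verdict was not shown.

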